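# Reject the stiff graphite tin

## Task

Check the hinges of the two blue tins, the left one (from the robot's side) first and then the right: raise each lid by its brass tab to about 35 degrees and let go - a sound lid drops shut, a stiff one stays up. Press the stiff lid shut again and set that tin, upright and without dropping it, in the red tray; leave the sound tin standing where it is with its lid shut.

Things in the scene. Friction and masses are not known exactly. Their poses are not given: they have to be found in the camera images.
- tin_1: one of two look-alike blue steel tins of graphite sticks (either may be the stiff one), 104 mm long (x), 62 wide (y), 40 high shut, 0.45 kg, loose. Origin: centre of the underside, z up. Box 34 mm high, flat lid 104 x 62 x 6 mm on it, hinged along the far (+x) top edge: line parallel to y at x = +52, z = 34 mm. Grip the box across its 62 mm width
- tin_2: one of two look-alike blue steel tins of graphite sticks (either may be the stiff one), 104 mm long (x), 62 wide (y), 40 high shut, 0.45 kg, loose. Origin: centre of the underside, z up. Box 34 mm high, flat lid 104 x 62 x 6 mm on it, hinged along the far (+x) top edge: line parallel to y at x = +52, z = 34 mm. Grip the box across its 62 mm width
- tin_1_tab (a point): centre of the upright brass tab on the lid of tin_1 near its free front edge: 10 mm along x, 18 along y, 24 tall; shut, it is at x = -44, y = 0, z = 52 mm from the tin's origin (tab from z = 40 to 64). Axes as the lid's (z out of the lid). Pinched by its two y sides, the tab turns in the fingers as the lid swings
- tin_2_tab (a point): centre of the upright brass tab on the lid of tin_2 near its free front edge: 10 mm along x, 18 along y, 24 tall; shut, it is at x = -44, y = 0, z = 52 mm from the tin's origin (tab from z = 40 to 64). Axes as the lid's (z out of the lid). Pinched by its two y sides, the tab turns in the fingers as the lid swings
- tin_1_lid (a joint): lid angle of tin_1 in rad: 0 shut, grows as the front edge lifts, 1.7 at its stop. A sound hinge has hardly any friction: let go part open, the lid drops shut. A stiff one takes about 1 N at the tab to swing, stays at the angle it is left at, and is shut by pressing straight down with 1 to 3 N on the flat of the lid, between the tab and the hinge
- tin_2_lid (a joint): lid angle of tin_2 in rad: 0 shut, grows as the front edge lifts, 1.7 at its stop. A sound hinge has hardly any friction: let go part open, the lid drops shut. A stiff one takes about 1 N at the tab to swing, stays at the angle it is left at, and is shut by pressing straight down with 1 to 3 N on the flat of the lid, between the tab and the hinge
- tray: open red reject tray, fixed to the table, left of both tins (larger y), 200 x 200 mm outside, 26 mm high, walls and floor 6 mm thick. Origin: centre of the underside, floor top at z = 6 mm; x and y along its sides
Not all that is in view belongs to the job. What is shaped like the tin_1 but green is not meant.

How it is judged:
By the outcome, as a careful person would: the job done as asked, in the order asked, and still so for the second after the job is handed in, with the robot touching nothing.
It also fails if it takes over 69 s, if anything falls off the work surface, if the arm or the gripper's body presses on something with over 40 N, if the wrist force passes 120 N, or if a joint passes its speed limit or range.

## Robot

A 6-joint arm with a two-finger parallel gripper is mounted at the origin on the work surface. World frame = base frame: x ahead of the robot, y to its left, z up, the work surface at z = 0. Lengths are in mm, angles in rad, forces in N, time in s.
With the tool pointing down it reaches from about 350 to 775 mm from the base axis. Payload 7.3 kg.
Tool frame: the origin (TCP) lies midway between the tips of the shut fingers; the grasp point (between the pads) lies 19 mm behind it; z points along the fingers, y is the line along which they close (so a half turn about z gives the same grasp; the last joint's range is limited). The gripper opens to 92 mm and grips with 3 to 60 N. Pads are 19 mm wide; open, the fingers measure 130 mm over their backs; the gripper's body (75 mm by 190 mm) begins 47 mm behind the grasp point.
Start: joints at [-1.321, 0.342, 1.524, -0, 1.275, -0.146], TCP at [202.435, -484.422, 226.741] pointing down, gripper open.
Joint ranges: [-2.53, 2.53], [-0.77, 2.02], [0.04, 2.7], [-1, 4.14], [0.28, 2.66], [-3.11, 3.11]. Speed limits (rad/s): [2.57, 2.57, 3.14, 3.14, 3.14, 3.14].

## Interface

Orientations are given as a unit quaternion [x, y, z, w].
In Python, from station import sensors, optics, job gives the robot as it stands.
- The arm moves only by the shell command python3 -m inch 'ROWS' [FORCE]. ROWS is JSON, a list of rows, each an object of numbers: "dx", "dy", "dz": the shift along the tool's x, y, z in units of 75 mm (1.0 is 75 mm); "rx", "ry", "rz": the turn, a rotation vector about the tool's x, y, z in units of 2 pi rad (1.0 is 2 pi rad); "jaw": the closure in counts, from 0 (fully open) to 255 (shut). A call has 1 to 12 rows; each row shifts and turns the commanded pose from where the row before left it, along the tool's axes as they then stand; what a row does not reach is not made up. A row lasts 1/12 s, in which the tool goes at most 41.7 mm and 7.16 degrees, less where a joint would pass 70% of its speed; a pose out of reach is approached as far as the arm can. A call with a number of a shift or a turn outside -1 to 1 is refused whole. A call with a gripper value outside its range is refused whole. The fingers move at their own pace and stop on an object; FORCE is the grip in N (left out, the last holds). Time passes only in rows, so rows that do not move let the fingers close. It gives the time, the measured TCP pose, the force, the opening and the grip force at its end, in the units of the state.
- sensors.observe(): the state, without advancing time (a new reading comes with each control period).
- optics.read_camera(name): name is "side" or "top"; returns the picture (420x560x3 uint8, red, green, blue); there is no depth.
- optics.camera_info(name): a dict with "fx", "fy", "cx", "cy" (pixels), "dist" ([k1, k2, p1, p2, k3] as OpenCV has them; the pictures are not rectified), "extrinsics" (4x4, takes a point from camera to world coordinates). Camera axes: x right, y down, z forward; pixel columns grow to the right and rows downward; lengths in mm; the calibration is good to about 2 mm. A picture is of the moment at which its call begins. camera_info takes no time and is no camera call.
- job.hand_in(): hands the job in; it is judged then, once.
The state is a dict: "t": time; "qpos": joint angles; "joint_vel": joint speeds; "tau": joint torques, N m; "eef_pos": TCP position; "eef_rot": TCP orientation; "wrist_force": force on the tool from outside, world axes, zero at the start; "wrist_torque": the same for the moment, N m; "gripper_width": finger opening in mm; "grip_force": force on a finger pad.
Only numpy, scipy, OpenCV 4.12 (cv2) and the standard library are available. Lean on these libraries where they do the work, as an engineer would, in place of code of your own. Each camera call takes 0.05 s, during which the arm holds its last target. There are 200 camera calls.

## Working session

There is one attempt and no reset: what is moved stays moved. The work goes in short steps, Python scripts to look and compute and a shell command to move; the robot and the scene stay as the last step left them, time stands still between calls to the robot, and variables do not carry over. Pictures are saved under pics/ and viewed, at most 10 in all, crops included, and the job is handed in when it is done.

```bash
mkdir -p pics; ls; python3 - <<'E'
from station import sensors, optics
import cv2,numpy as np
for n in("side","top"):
    im=optics.read_camera(n); cv2.imwrite(f"pics/{n}0.png",im[:,:,::-1])
    i=optics.camera_info(n); print(n,{k:np.round(v,3).tolist() for k,v in i.items()})
s=sensors.observe(); print(s)
E
```

```text
pics
side {'fx': 407.727, 'fy': 407.727, 'cx': 279.76, 'cy': 205.823, 'dist': [-0.076, 0.0, 0.0, 0.0, 0.0], 'extrinsics': [[-0.999, -0.034, 0.035, 526.527], [-0.049, 0.647, -0.761, 778.199], [0.003, -0.762, -0.647, 704.936], [0.0, 0.0, 0.0, 1.0]]}
top {'fx': 521.07, 'fy': 521.07, 'cx': 274.053, 'cy': 220.786, 'dist': [0.019, 0.0, 0.0, 0.0, 0.0], 'extrinsics': [[-0.029, -0.99, 0.138, 394.406], [-1.0, 0.028, -0.005, 55.858], [0.001, -0.138, -0.99, 1333.832], [0.0, 0.0, 0.0, 1.0]]}
{'t': 0.1, 'qpos': array([-1.32101272e+00,  3.42633993e-01,  1.52490652e+00,  1.00420755e-05,
        1.27537537e+00, -1.45997762e-01]), 'joint_vel': array([ 0.00210288, -0.00241109, -0.00148901,  0.00151733,  0.00018208,
       -0.00043623]), 'tau': array([ 1.53997247e-03, -4.32005453e+01, -2.44693083e+01,  7.19001819e-02,
        5.25545678e-02, -5.24329414e-05]), 'eef_pos': array([ 202.34031613, -484.06384453,  226.12956596]), 'eef_rot': array([ 9.80483527e-01,  1.96600142e-01, -2.95216084e-05, -6.60972919e-04]), 'wrist_force': array([-1.15204241, -0.74164635, -0.19192473]), 'wrist_torque': array([ 0.05240269,  0.02689488, -0.0291367 ]), 'grip_force': 0.0, 'gripper_width': 91.6938376937963}
```

View pics/top0.png

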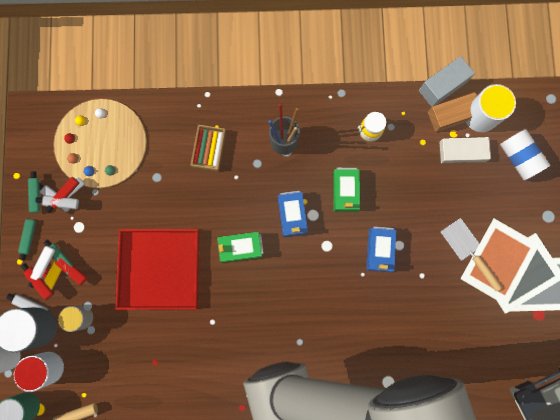

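View pics/side0.png

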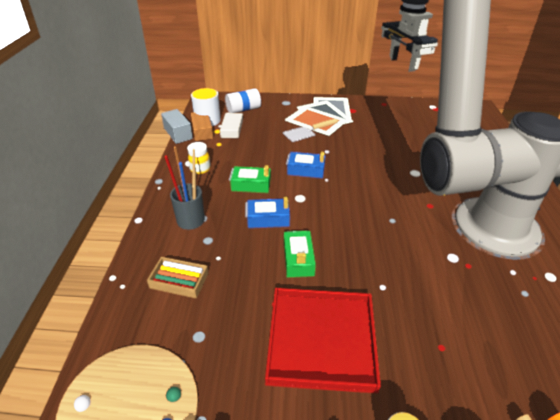

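Top view: blue tins at (292,213) (left) and (382,250) (right). The look-alikes are green, at (240,247) and (347,190), and are not meant. The red tray is at (158,270). Side view: blue at (268,212) = left and (306,164) = right, tabs facing the robot.

```bash
cat > h.py <<'E'
from station import sensors, optics
import cv2, numpy as np
from scipy.optimize import minimize
from scipy.spatial.transform import Rotation as R
def proj(n,P):
    i=optics.camera_info(n); T=np.linalg.inv(i["extrinsics"])
    K=np.array([[i["fx"],0,i["cx"]],[0,i["fy"],i["cy"]],[0,0,1]])
    return cv2.projectPoints(np.float64(P).reshape(-1,1,3),cv2.Rodrigues(T[:3,:3])[0],T[:3,3],K,np.float64(i["dist"]))[0].reshape(-1,2)
def back(n,uv,z):
    i=optics.camera_info(n); E=np.array(i["extrinsics"])
    K=np.array([[i["fx"],0,i["cx"]],[0,i["fy"],i["cy"]],[0,0,1]])
    p=cv2.undistortPoints(np.float64(uv).reshape(-1,1,2),K,np.float64(i["dist"])).reshape(-1,2)
    d=np.c_[p,np.ones(len(p))]@E[:3,:3].T
    return E[:3,3]+d*((z-E[2,3])/d[:,2])[:,None]
def mask(im,col):
    h=cv2.cvtColor(im,cv2.COLOR_RGB2HSV)
    m={'blue':cv2.inRange(h,(105,110,50),(122,255,255)),'red':cv2.inRange(h,(0,180,60),(6,255,255))|cv2.inRange(h,(174,180,60),(180,255,255)),
    'green':cv2.inRange(h,(50,120,50),(75,255,255))}[col]
    return m
def comp(m,uv,rad=12):
    # component nearest uv, filled hull
    n,l,s,c=cv2.connectedComponentsWithStats(m)
    k=min((k for k in range(1,n) if s[k,4]>150),key=lambda k:np.hypot(*(c[k]-uv)))
    pts=np.argwhere(l==k)[:,::-1].astype(np.int32)
    return cv2.convexHull(pts).reshape(-1,2), c[k]
def corners(x,y,yaw,L,W,H,z0=0):
    a=np.array([[i*L/2,j*W/2] for i in(-1,1) for j in(-1,1)])
    c,s=np.cos(yaw),np.sin(yaw); a=a@np.array([[c,s],[-s,c]])+[x,y]
    return np.r_[np.c_[a,np.full(4,z0)],np.c_[a,np.full(4,z0+H)]]
def raster(h,sh=(420,560),k=4):
    m=np.zeros((sh[0]*k,sh[1]*k),np.uint8); cv2.fillConvexPoly(m,np.int32(np.round((h+.5)*k)),1); return m
def fit(obs,x0,L,W,H,z0=0):
    # obs: {cam: hull in px}
    ms={n:raster(cv2.convexHull(np.float32(np.r_[h-.5,h+.5,h+[-.5,.5],h+[.5,-.5]])).reshape(-1,2)) for n,h in obs.items()}
    def f(p):
        e=0
        for n,m in ms.items():
            h=cv2.convexHull(np.float32(proj(n,corners(p[0],p[1],p[2]/100,L,W,H,z0)))).reshape(-1,2)
            e+=np.sum(raster(h)!=m)/m.sum()
        return e
    r=minimize(f,[x0[0],x0[1],x0[2]*100],method='Nelder-Mead',options=dict(initial_simplex=[[x0[0]+a,x0[1]+b,x0[2]*100+c] for a,b,c in((0,0,0),(12,0,0),(0,12,0),(0,0,15))],xatol=.1,fatol=1e-4))
    return r.x[0],r.x[1],r.x[2]/100,r.fun
E
cat > m.py <<'E'
from h import *
I={n:optics.read_camera(n) for n in("side","top")}
def obj(col,uvt,uvs,L,W,H,cams=("top","side")):
    o={}
    for n,uv in(("top",uvt),("side",uvs)):
        h,c=comp(mask(I[n],col),uv); o[n]=h
    x0=back("top",[o["top"].mean(0)],H/2)[0]
    for cs in (("top",),("side",),("top","side")):
        print(col,cs,np.round(fit({n:o[n] for n in cs},[x0[0],x0[1],0.0],L,W,H),3))
obj('blue',(292,213),(268,212),104,62,40)
obj('blue',(382,250),(306,164),104,62,40)
obj('red',(158,270),(322,338),200,200,26)
obj('green',(240,247),(300,252),104,62,40)
obj('green',(347,190),(250,180),104,62,40)
v=I["top"][150:310,200:440][:,:,::-1]; cv2.imwrite("pics/crop.png",cv2.resize(v,None,fx=3.3,fy=3.3,interpolation=cv2.INTER_CUBIC))
E
python3 m.py
```

```text
blue ('top',) [5.93022e+02 2.31600e+00 1.08000e-01 3.80000e-02]
blue ('side',) [5.91715e+02 1.69000e+00 1.00000e-01 4.70000e-02]
blue ('top', 'side') [5.92725e+02 2.26000e+00 1.09000e-01 9.40000e-02]
blue ('top',) [ 4.95775e+02 -2.18620e+02 -1.11000e-01  1.50000e-02]
blue ('side',) [ 4.96131e+02 -2.20207e+02 -1.36000e-01  6.30000e-02]
blue ('top', 'side') [ 4.95825e+02 -2.18883e+02 -1.15000e-01  8.00000e-02]
red ('top',) [ 4.64442e+02  3.46109e+02 -3.00000e-02  2.40000e-02]
red ('side',) [ 4.64316e+02  3.46998e+02 -3.10000e-02  3.90000e-02]
red ('top', 'side') [ 4.64399e+02  3.46118e+02 -3.00000e-02  6.60000e-02]
green ('top',) [ 5.13833e+02  1.38083e+02 -1.47000e+00  3.20000e-02]
green ('side',) [ 5.12560e+02  1.36067e+02 -1.46300e+00  3.00000e-02]
green ('top', 'side') [ 5.13355e+02  1.37878e+02 -1.46700e+00  7.60000e-02]
green ('top',) [ 6.53068e+02 -1.37320e+02 -3.90000e-02  4.50000e-02]
green ('side',) [ 6.51262e+02 -1.37722e+02 -5.60000e-02  3.90000e-02]
green ('top', 'side') [ 6.52106e+02 -1.38186e+02 -5.10000e-02  9.30000e-02]
```

View pics/crop.png

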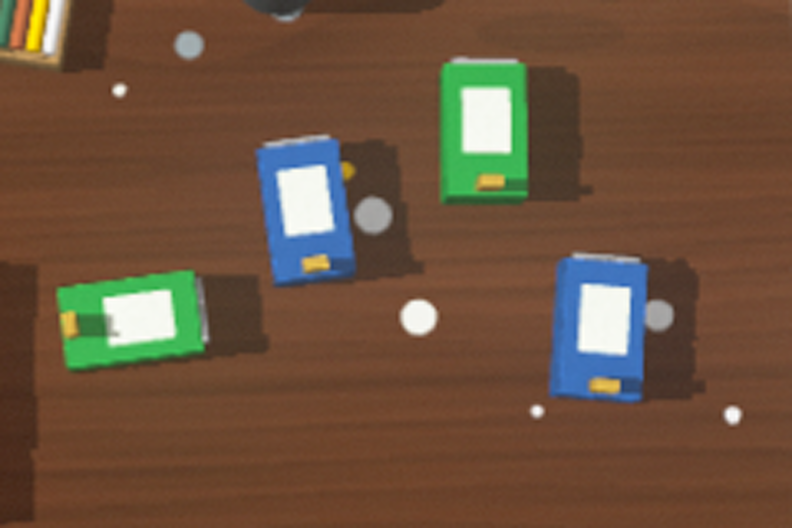

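Left and right blue tins are confirmed: brass tabs at the near end, crop (315,263) and (604,385). All fits agree between the cameras to within 2 mm. Helper for relative moves next.

```bash
cat > d.py <<'E'
# usage: d.py x y z yaw  -> turn rz (units) then shift (units) in turned frame
import sys; from h import *
x,y,z,yaw=map(float,sys.argv[1:5]); s=sensors.observe(); Rc=R.from_quat(s["eef_rot"])
Rt=R.from_euler('z',yaw)*R.from_euler('x',np.pi)
rv=(Rc.inv()*Rt).as_rotvec()/(2*np.pi)
d=Rt.inv().apply(np.array([x,y,z])-s["eef_pos"])/75
print("t",round(s["t"],2),"pos",s["eef_pos"].round(1),"turn",rv.round(4),"shift",d.round(3),"F",s["wrist_force"].round(1),"w",round(s["gripper_width"],1),"q",s["qpos"].round(2))
E
python3 d.py 548.9 -2.5 130 0.107
```

```text
t 0.2 pos [ 202.4 -484.2  226.3] turn [-0.0001  0.      0.046 ] shift [ 5.28  -5.892  1.284] F [0.4 0.  0.1] w 91.7 q [-1.32  0.34  1.52 -0.    1.28 -0.15]
```

```bash
python3 -m inch '[{"rz":0.0153,"jaw":144},{"rz":0.0153},{"rz":0.0153},{"dx":0.3,"dy":-0.335},{"dx":0.3,"dy":-0.335},{"dx":0.3,"dy":-0.335},{"dx":0.3,"dy":-0.335},{"dx":0.3,"dy":-0.335},{"dx":0.3,"dy":-0.335},{"dx":0.3,"dy":-0.335},{"dx":0.3,"dy":-0.335},{"dx":0.3,"dy":-0.335}]' 10; python3 d.py 548.9 -2.5 130 0.107
```

```text
t 0.2 pos [ 202.4 -484.2  226.3] turn [-0.0001  0.      0.046 ] shift [ 5.28  -5.892  1.284] F [0.4 0.  0.1] w 91.7 q [-1.32  0.34  1.52 -0.    1.28 -0.15]invalid input at $[0]: expected keys dx, dy, dz, rx, ry, rz, jaw
```

```bash
python3 -m inch '[{"dx":0,"dy":0,"dz":0,"rx":0,"ry":0,"rz":0.0153,"jaw":144},{"dx":0,"dy":0,"dz":0,"rx":0,"ry":0,"rz":0.0153,"jaw":144},{"dx":0,"dy":0,"dz":0,"rx":0,"ry":0,"rz":0.0153,"jaw":144},{"dx":0.3,"dy":-0.335,"dz":0,"rx":0,"ry":0,"rz":0,"jaw":144},{"dx":0.3,"dy":-0.335,"dz":0,"rx":0,"ry":0,"rz":0,"jaw":144},{"dx":0.3,"dy":-0.335,"dz":0,"rx":0,"ry":0,"rz":0,"jaw":144},{"dx":0.3,"dy":-0.335,"dz":0,"rx":0,"ry":0,"rz":0,"jaw":144},{"dx":0.3,"dy":-0.335,"dz":0,"rx":0,"ry":0,"rz":0,"jaw":144},{"dx":0.3,"dy":-0.335,"dz":0,"rx":0,"ry":0,"rz":0,"jaw":144},{"dx":0.3,"dy":-0.335,"dz":0,"rx":0,"ry":0,"rz":0,"jaw":144},{"dx":0.3,"dy":-0.335,"dz":0,"rx":0,"ry":0,"rz":0,"jaw":144},{"dx":0.3,"dy":-0.335,"dz":0,"rx":0,"ry":0,"rz":0,"jaw":144}]' 10; python3 d.py 548.9 -2.5 130 0.107
```

```text
t: 1.2
eef_pos: [380.1, -236.4, 226.7]
eef_rot: [0.999, 0.054, 0.0, 0.0]
wrist_force: [-0.0, -0.2, -0.3]
gripper_width: 40.1
grip_force: 0.0
t 1.2 pos [ 380.1 -236.4  226.7] turn [ 0. -0.  0.] shift [ 2.57 -2.86  1.29] F [-0.  -0.2 -0.3] w 40.1 q [-0.73  0.2   1.72 -0.    1.22  0.74]
```

```bash
python3 -m inch '[{"dx":0.285,"dy":-0.317,"dz":0.14,"rx":0,"ry":0,"rz":0,"jaw":144},{"dx":0.285,"dy":-0.317,"dz":0.14,"rx":0,"ry":0,"rz":0,"jaw":144},{"dx":0.285,"dy":-0.317,"dz":0.14,"rx":0,"ry":0,"rz":0,"jaw":144},{"dx":0.285,"dy":-0.317,"dz":0.14,"rx":0,"ry":0,"rz":0,"jaw":144},{"dx":0.285,"dy":-0.317,"dz":0.14,"rx":0,"ry":0,"rz":0,"jaw":144},{"dx":0.285,"dy":-0.317,"dz":0.14,"rx":0,"ry":0,"rz":0,"jaw":144},{"dx":0.285,"dy":-0.317,"dz":0.14,"rx":0,"ry":0,"rz":0,"jaw":144},{"dx":0.285,"dy":-0.317,"dz":0.14,"rx":0,"ry":0,"rz":0,"jaw":144},{"dx":0.285,"dy":-0.317,"dz":0.14,"rx":0,"ry":0,"rz":0,"jaw":144},{"dx":0,"dy":0,"dz":0,"rx":0,"ry":0,"rz":0,"jaw":144}]'; python3 d.py 548.9 -2.5 47 0.107
```

```text
t: 2.03
eef_pos: [549.2, -0.3, 129.9]
eef_rot: [0.998, 0.055, -0.001, -0.001]
wrist_force: [-1.3, 0.5, 0.9]
gripper_width: 40.2
grip_force: 0.0
t 2.03 pos [ 5.492e+02 -3.000e-01  1.299e+02] turn [-0.0003  0.0002  0.0006] shift [-0.007  0.029  1.105] F [-1.3  0.5  0.9] w 40.2 q [-0.14  0.48  1.59  0.    1.07  1.32]
```

```bash
python3 -m inch '[{"dx":0,"dy":0.015,"dz":0.3,"rx":0,"ry":0,"rz":0,"jaw":144},{"dx":0,"dy":0.01,"dz":0.3,"rx":0,"ry":0,"rz":0,"jaw":144},{"dx":0,"dy":0,"dz":0.3,"rx":0,"ry":0,"rz":0,"jaw":144},{"dx":0,"dy":0,"dz":0.2,"rx":0,"ry":0,"rz":0,"jaw":144},{"dx":0,"dy":0,"dz":0,"rx":0,"ry":0,"rz":0,"jaw":144},{"dx":0,"dy":0,"dz":0,"rx":0,"ry":0,"rz":0,"jaw":144}]'; python3 d.py 548.9 -2.5 47 0.107; python3 - <<'E'
from h import *
for n,(x0,y0) in (("side",(220,160)),("top",(240,150))):
    im=optics.read_camera(n)[y0:y0+100,x0:x0+110,::-1]; cv2.imwrite(f"pics/a_{n}.png",cv2.resize(im,None,fx=3.6,fy=3.6,interpolation=cv2.INTER_CUBIC))
cv2.imwrite("pics/a.png",np.hstack([cv2.imread("pics/a_side.png"),cv2.imread("pics/a_top.png")]))
E
```

```text
t: 2.53
eef_pos: [547.6, -6.6, 49.3]
eef_rot: [0.999, 0.054, -0.001, -0.0]
wrist_force: [0.7, -0.6, 0.4]
gripper_width: 40.2
grip_force: 0.0
t 2.53 pos [547.6  -6.6  49.3] turn [-0.      0.0003  0.    ] shift [ 0.024 -0.053  0.031] F [ 0.7 -0.6  0.4] w 40.2 q [-0.15  0.59  1.68 -0.    0.88  1.31]
```

View pics/a.png

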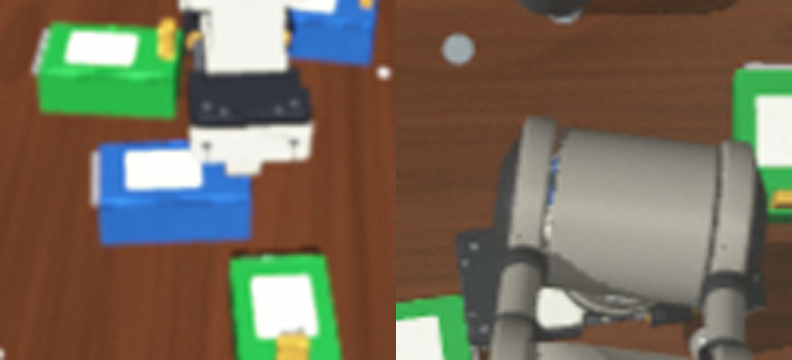

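```bash
python3 -m inch '[{"dx":0.024,"dy":-0.05,"dz":0.03,"rx":0,"ry":0,"rz":0,"jaw":144},{"dx":0,"dy":0,"dz":0,"rx":0,"ry":0,"rz":0,"jaw":144},{"dx":0,"dy":0,"dz":0,"rx":0,"ry":0,"rz":0,"jaw":200},{"dx":0,"dy":0,"dz":0,"rx":0,"ry":0,"rz":0,"jaw":255},{"dx":0,"dy":0,"dz":0,"rx":0,"ry":0,"rz":0,"jaw":255},{"dx":0,"dy":0,"dz":0,"rx":0,"ry":0,"rz":0,"jaw":255},{"dx":0,"dy":0,"dz":0,"rx":0,"ry":0,"rz":0,"jaw":255}]' 12; python3 d.py 548.9 -2.5 47 0.107
```

```text
t: 3.22
eef_pos: [549.5, -2.5, 47.6]
eef_rot: [0.999, 0.054, 0.0, 0.0]
wrist_force: [0.1, 0.4, 1.6]
gripper_width: 18.3
grip_force: 12.0
t 3.22 pos [549.5  -2.5  47.6] turn [ 0.     -0.      0.0001] shift [-0.008 -0.     0.008] F [0.1 0.4 1.6] w 18.3 q [-0.14  0.59  1.67 -0.    0.88  1.32]
```

Gripped at 18.3 mm, which is the tab's width. Now the 35° arc.

```bash
python3 -m inch '[{"dx":0.028,"dy":0,"dz":-0.111,"rx":0,"ry":0,"rz":0,"jaw":255},{"dx":0.037,"dy":0,"dz":-0.108,"rx":0,"ry":0,"rz":0,"jaw":255},{"dx":0.047,"dy":0,"dz":-0.104,"rx":0,"ry":0,"rz":0,"jaw":255},{"dx":0.056,"dy":0,"dz":-0.099,"rx":0,"ry":0,"rz":0,"jaw":255},{"dx":0.064,"dy":0,"dz":-0.095,"rx":0,"ry":0,"rz":0,"jaw":255},{"dx":0.073,"dy":0,"dz":-0.088,"rx":0,"ry":0,"rz":0,"jaw":255},{"dx":0.079,"dy":0,"dz":-0.081,"rx":0,"ry":0,"rz":0,"jaw":255},{"dx":0,"dy":0,"dz":0,"rx":0,"ry":0,"rz":0,"jaw":255},{"dx":0,"dy":0,"dz":0,"rx":0,"ry":0,"rz":0,"jaw":255},{"dx":0,"dy":0,"dz":0,"rx":0,"ry":0,"rz":0,"jaw":255}]'; python3 - <<'E'
from h import *
im=optics.read_camera("side")[140:250,210:340,::-1]; cv2.imwrite("pics/b.png",cv2.resize(im,None,fx=4,fy=4,interpolation=cv2.INTER_CUBIC))
E
```

```text
t: 4.05
eef_pos: [578.0, 0.7, 98.9]
eef_rot: [0.999, 0.054, -0.0, 0.0]
wrist_force: [-1.0, 1.4, 2.4]
gripper_width: 18.0
grip_force: 12.0
```

View pics/b.png

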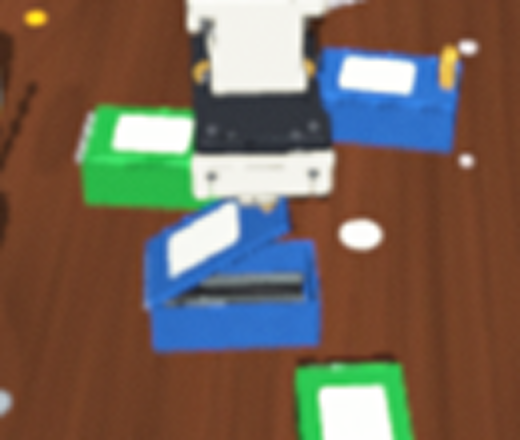

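The left lid is up about 35° under the gripper, with the hinge at crop (150,300) holding. Letting go.

```bash
python3 -m inch '[{"dx":0,"dy":0,"dz":0,"rx":0,"ry":0,"rz":0,"jaw":120},{"dx":0,"dy":0,"dz":0,"rx":0,"ry":0,"rz":0,"jaw":120},{"dx":0,"dy":0,"dz":0,"rx":0,"ry":0,"rz":0,"jaw":120},{"dx":0,"dy":0,"dz":0,"rx":0,"ry":0,"rz":0,"jaw":120},{"dx":0,"dy":0,"dz":-0.3,"rx":0,"ry":0,"rz":0,"jaw":120},{"dx":0,"dy":0,"dz":-0.3,"rx":0,"ry":0,"rz":0,"jaw":120},{"dx":0,"dy":0,"dz":-0.3,"rx":0,"ry":0,"rz":0,"jaw":120},{"dx":0,"dy":0,"dz":0,"rx":0,"ry":0,"rz":0,"jaw":120}]'; python3 - <<'E'
from h import *
im=optics.read_camera("side")[140:250,210:340,::-1]; cv2.imwrite("pics/c.png",cv2.resize(im,None,fx=4,fy=4,interpolation=cv2.INTER_CUBIC))
E
```

```text
t: 4.77
eef_pos: [580.5, 0.2, 171.0]
eef_rot: [0.999, 0.054, 0.004, 0.001]
wrist_force: [0.2, -0.7, 0.4]
gripper_width: 48.8
grip_force: 0.0
```

View pics/c.png

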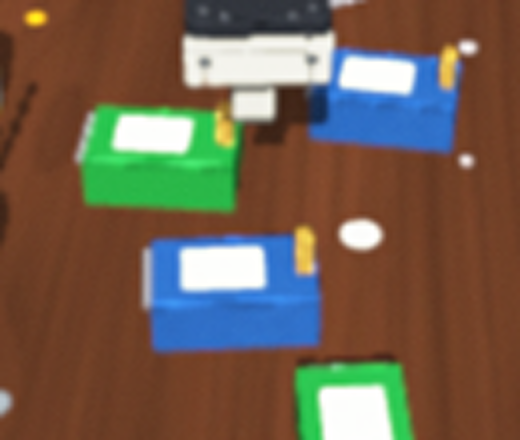

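The left lid dropped shut, tab upright at crop (305,250), so that tin is sound. On to the right tin.

```bash
python3 d.py 452.3 -213.8 120 -0.115
```

```text
t 4.82 pos [5.795e+02 4.000e-01 1.687e+02] turn [ 0.0001 -0.0008  0.0354] shift [-1.357  3.031  0.65 ] F [ 0.5  0.4 -0.1] w 48.6 q [-0.13  0.49  1.46 -0.    1.19  1.33]
```

```bash
python3 -m inch '[{"dx":0,"dy":0,"dz":0,"rx":0,"ry":0,"rz":0.0177,"jaw":144},{"dx":0,"dy":0,"dz":0,"rx":0,"ry":0,"rz":0.0177,"jaw":144},{"dx":-0.17,"dy":0.379,"dz":0.08,"rx":0,"ry":0,"rz":0,"jaw":144},{"dx":-0.17,"dy":0.379,"dz":0.08,"rx":0,"ry":0,"rz":0,"jaw":144},{"dx":-0.17,"dy":0.379,"dz":0.08,"rx":0,"ry":0,"rz":0,"jaw":144},{"dx":-0.17,"dy":0.379,"dz":0.08,"rx":0,"ry":0,"rz":0,"jaw":144},{"dx":-0.17,"dy":0.379,"dz":0.08,"rx":0,"ry":0,"rz":0,"jaw":144},{"dx":-0.17,"dy":0.379,"dz":0.08,"rx":0,"ry":0,"rz":0,"jaw":144},{"dx":-0.17,"dy":0.379,"dz":0.08,"rx":0,"ry":0,"rz":0,"jaw":144},{"dx":-0.17,"dy":0.379,"dz":0.08,"rx":0,"ry":0,"rz":0,"jaw":144},{"dx":0,"dy":0,"dz":0,"rx":0,"ry":0,"rz":0,"jaw":144},{"dx":0,"dy":0,"dz":0,"rx":0,"ry":0,"rz":0,"jaw":144}]'; python3 -m inch '[{"dx":0,"dy":0,"dz":0,"rx":0,"ry":0,"rz":0,"jaw":144},{"dx":0,"dy":0,"dz":0,"rx":0,"ry":0,"rz":0,"jaw":144}]'; python3 d.py 452.3 -213.8 47 -0.115
```

```text
t: 5.82
eef_pos: [449.3, -214.3, 117.2]
eef_rot: [0.998, -0.059, -0.001, -0.001]
wrist_force: [0.0, 0.3, -0.7]
gripper_width: 39.8
grip_force: 0.0
t: 5.98
eef_pos: [451.0, -212.7, 118.2]
eef_rot: [0.998, -0.057, -0.0, -0.0]
wrist_force: [0.8, 0.1, 0.2]
gripper_width: 40.1
grip_force: 0.0
t 5.98 pos [ 451.  -212.7  118.2] turn [-0.      0.      0.0002] shift [0.018 0.013 0.95 ] F [0.8 0.1 0.2] w 40.1 q [-0.59  0.41  1.75  0.    0.98  1.09]
```

```bash
python3 -m inch '[{"dx":0.018,"dy":0.013,"dz":0.25,"rx":0,"ry":0,"rz":0,"jaw":144},{"dx":0,"dy":0,"dz":0.25,"rx":0,"ry":0,"rz":0,"jaw":144},{"dx":0,"dy":0,"dz":0.25,"rx":0,"ry":0,"rz":0,"jaw":144},{"dx":0,"dy":0,"dz":0.2,"rx":0,"ry":0,"rz":0,"jaw":144},{"dx":0,"dy":0,"dz":0,"rx":0,"ry":0,"rz":0,"jaw":144},{"dx":0,"dy":0,"dz":0,"rx":0,"ry":0,"rz":0,"jaw":144},{"dx":0,"dy":0,"dz":0,"rx":0,"ry":0,"rz":0,"jaw":255},{"dx":0,"dy":0,"dz":0,"rx":0,"ry":0,"rz":0,"jaw":255},{"dx":0,"dy":0,"dz":0,"rx":0,"ry":0,"rz":0,"jaw":255},{"dx":0,"dy":0,"dz":0,"rx":0,"ry":0,"rz":0,"jaw":255},{"dx":0,"dy":0,"dz":0,"rx":0,"ry":0,"rz":0,"jaw":255}]'; python3 d.py 452.3 -213.8 47 -0.115
```

```text
t: 6.9
eef_pos: [452.2, -214.7, 47.9]
eef_rot: [0.998, -0.057, 0.001, 0.0]
wrist_force: [0.1, 2.8, 4.1]
gripper_width: 18.1
grip_force: 12.0
t 6.9 pos [ 452.2 -214.7   47.9] turn [ 0.     -0.0002 -0.    ] shift [ 0.    -0.012  0.012] F [0.1 2.8 4.1] w 18.1 q [-0.6   0.52  1.81  0.    0.81  1.09]
```

```bash
python3 -m inch '[{"dx":0.028,"dy":0,"dz":-0.111,"rx":0,"ry":0,"rz":0,"jaw":255},{"dx":0.037,"dy":0,"dz":-0.108,"rx":0,"ry":0,"rz":0,"jaw":255},{"dx":0.047,"dy":0,"dz":-0.104,"rx":0,"ry":0,"rz":0,"jaw":255},{"dx":0.056,"dy":0,"dz":-0.099,"rx":0,"ry":0,"rz":0,"jaw":255},{"dx":0.064,"dy":0,"dz":-0.095,"rx":0,"ry":0,"rz":0,"jaw":255},{"dx":0.073,"dy":0,"dz":-0.088,"rx":0,"ry":0,"rz":0,"jaw":255},{"dx":0.079,"dy":0,"dz":-0.081,"rx":0,"ry":0,"rz":0,"jaw":255},{"dx":0,"dy":0,"dz":0,"rx":0,"ry":0,"rz":0,"jaw":255},{"dx":0,"dy":0,"dz":0,"rx":0,"ry":0,"rz":0,"jaw":255},{"dx":0,"dy":0,"dz":0,"rx":0,"ry":0,"rz":0,"jaw":255}]'; python3 -m inch '[{"dx":0,"dy":0,"dz":0,"rx":0,"ry":0,"rz":0,"jaw":120},{"dx":0,"dy":0,"dz":0,"rx":0,"ry":0,"rz":0,"jaw":120},{"dx":0,"dy":0,"dz":0,"rx":0,"ry":0,"rz":0,"jaw":120},{"dx":0,"dy":0,"dz":0,"rx":0,"ry":0,"rz":0,"jaw":120},{"dx":0,"dy":0,"dz":-0.3,"rx":0,"ry":0,"rz":0,"jaw":120},{"dx":0,"dy":0,"dz":-0.3,"rx":0,"ry":0,"rz":0,"jaw":120},{"dx":0,"dy":0,"dz":-0.3,"rx":0,"ry":0,"rz":0,"jaw":120},{"dx":0,"dy":0,"dz":0,"rx":0,"ry":0,"rz":0,"jaw":120},{"dx":0,"dy":0,"dz":0,"rx":0,"ry":0,"rz":0,"jaw":120}]'; python3 d.py 507.9 -220.3 110 -0.115; python3 - <<'E'
from h import *
im=optics.read_camera("side")[110:220,230:370,::-1]; cv2.imwrite("pics/e.png",cv2.resize(im,None,fx=4,fy=4,interpolation=cv2.INTER_CUBIC))
E
```

```text
t: 7.73
eef_pos: [480.8, -218.0, 98.8]
eef_rot: [0.998, -0.057, 0.0, 0.0]
wrist_force: [0.3, 1.6, 1.5]
gripper_width: 17.7
grip_force: 12.0
t: 8.48
eef_pos: [481.0, -218.5, 167.1]
eef_rot: [0.998, -0.058, 0.001, 0.001]
wrist_force: [0.4, 0.3, -0.2]
gripper_width: 48.5
grip_force: 0.0
t 8.48 pos [ 481.  -218.5  167.1] turn [ 0.0002 -0.0004 -0.    ] shift [ 0.359 -0.017  0.761] F [ 0.4  0.3 -0.2] w 48.5 q [-0.57  0.4   1.61 -0.    1.13  1.11]
```

View pics/e.png

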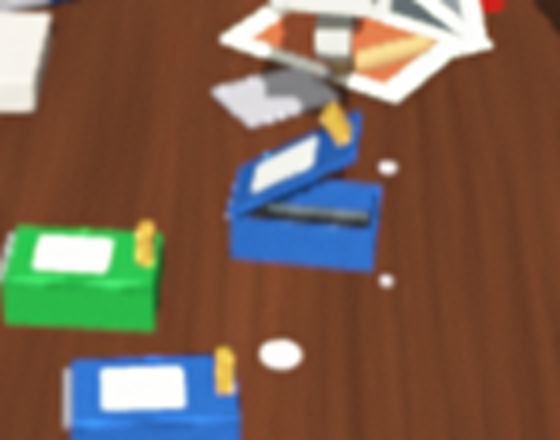

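The right lid stays up at about 35°, tab at crop (335,122), so this is the stiff tin. Now shut the jaws, move over the flat of the lid (tin x = +12) and press straight down.

```bash
python3 -m inch '[{"dx":0.18,"dy":-0.015,"dz":0,"rx":0,"ry":0,"rz":0,"jaw":255},{"dx":0.18,"dy":0,"dz":0,"rx":0,"ry":0,"rz":0,"jaw":255},{"dx":0,"dy":0,"dz":0,"rx":0,"ry":0,"rz":0,"jaw":255},{"dx":0,"dy":0,"dz":0,"rx":0,"ry":0,"rz":0,"jaw":255},{"dx":0,"dy":0,"dz":0.3,"rx":0,"ry":0,"rz":0,"jaw":255},{"dx":0,"dy":0,"dz":0.3,"rx":0,"ry":0,"rz":0,"jaw":255},{"dx":0,"dy":0,"dz":0.3,"rx":0,"ry":0,"rz":0,"jaw":255},{"dx":0,"dy":0,"dz":0.2,"rx":0,"ry":0,"rz":0,"jaw":255},{"dx":0,"dy":0,"dz":0,"rx":0,"ry":0,"rz":0,"jaw":255},{"dx":0,"dy":0,"dz":0,"rx":0,"ry":0,"rz":0,"jaw":255}]'; python3 d.py 507.9 -220.3 41 -0.115
```

```text
t: 9.37
eef_pos: [506.3, -219.6, 82.8]
eef_rot: [0.998, -0.058, -0.001, -0.001]
wrist_force: [0.1, -0.1, -0.1]
gripper_width: 0.3
grip_force: 0.0
t 9.37 pos [ 506.3 -219.6   82.8] turn [-0.0002  0.0004 -0.    ] shift [0.022 0.007 0.558] F [ 0.1 -0.1 -0.1] w 0.3 q [-0.55  0.54  1.63 -0.    0.97  1.14]
```

```bash
python3 -m inch '[{"dx":0.022,"dy":0.007,"dz":0.05,"rx":0,"ry":0,"rz":0,"jaw":255},{"dx":0,"dy":0,"dz":0.05,"rx":0,"ry":0,"rz":0,"jaw":255},{"dx":0,"dy":0,"dz":0.05,"rx":0,"ry":0,"rz":0,"jaw":255},{"dx":0,"dy":0,"dz":0.05,"rx":0,"ry":0,"rz":0,"jaw":255},{"dx":0,"dy":0,"dz":0.05,"rx":0,"ry":0,"rz":0,"jaw":255},{"dx":0,"dy":0,"dz":0.05,"rx":0,"ry":0,"rz":0,"jaw":255},{"dx":0,"dy":0,"dz":0.05,"rx":0,"ry":0,"rz":0,"jaw":255},{"dx":0,"dy":0,"dz":0.05,"rx":0,"ry":0,"rz":0,"jaw":255},{"dx":0,"dy":0,"dz":0.05,"rx":0,"ry":0,"rz":0,"jaw":255},{"dx":0,"dy":0,"dz":0.05,"rx":0,"ry":0,"rz":0,"jaw":255}]'; python3 -m inch '[{"dx":0,"dy":0,"dz":0.02,"rx":0,"ry":0,"rz":0,"jaw":255},{"dx":0,"dy":0,"dz":0.02,"rx":0,"ry":0,"rz":0,"jaw":255},{"dx":0,"dy":0,"dz":0,"rx":0,"ry":0,"rz":0,"jaw":255}]'; python3 d.py 507.9 -220.3 40 -0.115
```

```text
t: 10.2
eef_pos: [508.9, -220.7, 45.7]
eef_rot: [0.998, -0.057, -0.0, -0.0]
wrist_force: [-1.3, -0.3, 0.2]
gripper_width: 0.4
grip_force: 0.4
t: 10.45
eef_pos: [508.9, -220.6, 42.8]
eef_rot: [0.998, -0.058, -0.0, -0.0]
wrist_force: [0.3, -0.2, -0.2]
gripper_width: 0.8
grip_force: 0.0
t 10.45 pos [ 508.9 -220.6   42.8] turn [-0.      0.0001 -0.    ] shift [-0.014 -0.003  0.037] F [ 0.3 -0.2 -0.2] w 0.8 q [-0.55  0.6   1.66 -0.    0.88  1.14]
```

```bash
python3 -m inch '[{"dx":0,"dy":0,"dz":0.015,"rx":0,"ry":0,"rz":0,"jaw":255},{"dx":0,"dy":0,"dz":0.015,"rx":0,"ry":0,"rz":0,"jaw":255},{"dx":0,"dy":0,"dz":0,"rx":0,"ry":0,"rz":0,"jaw":255}]';python3 -m inch '[{"dx":0,"dy":0,"dz":0.015,"rx":0,"ry":0,"rz":0,"jaw":255},{"dx":0,"dy":0,"dz":0,"rx":0,"ry":0,"rz":0,"jaw":255}]'; python3 - <<'E'
from h import *
im=optics.read_camera("side")[110:220,230:370,::-1]; cv2.imwrite("pics/f.png",cv2.resize(im,None,fx=4,fy=4,interpolation=cv2.INTER_CUBIC))
E
```

```text
t: 10.7
eef_pos: [509.1, -220.8, 40.8]
eef_rot: [0.998, -0.057, 0.0, 0.0]
wrist_force: [0.5, 0.1, -0.0]
gripper_width: 0.4
grip_force: 0.0
t: 10.87
eef_pos: [509.2, -220.8, 40.3]
eef_rot: [0.998, -0.057, 0.0, 0.0]
wrist_force: [-1.1, -0.2, 3.3]
gripper_width: 0.1
grip_force: 1.8
```

View pics/f.png

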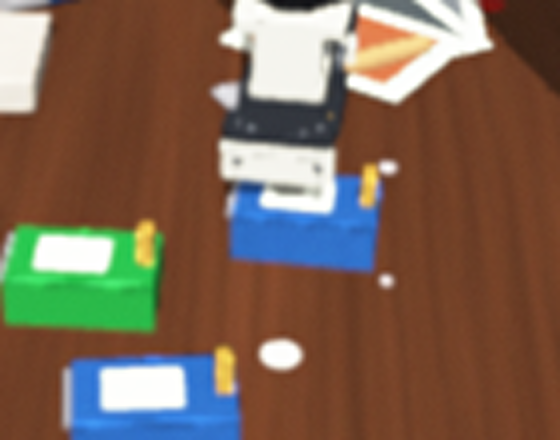

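The right lid is shut under the fingertips, tab upright at crop (369,185), contact 3.3 N at z = 40.3. I'll lift, open the jaws and remeasure that tin.

```bash
python3 -m inch '[{"dx":0,"dy":0,"dz":-0.15,"rx":0,"ry":0,"rz":0,"jaw":255},{"dx":0,"dy":0,"dz":-0.3,"rx":0,"ry":0,"rz":0,"jaw":255},{"dx":0,"dy":0,"dz":-0.3,"rx":0,"ry":0,"rz":0,"jaw":255},{"dx":0,"dy":0,"dz":-0.4,"rx":0,"ry":0,"rz":0,"jaw":0},{"dx":0,"dy":0,"dz":-0.4,"rx":0,"ry":0,"rz":0,"jaw":0},{"dx":0,"dy":0,"dz":0,"rx":0,"ry":0,"rz":0,"jaw":0},{"dx":0,"dy":0,"dz":0,"rx":0,"ry":0,"rz":0,"jaw":0},{"dx":0,"dy":0,"dz":0,"rx":0,"ry":0,"rz":0,"jaw":0},{"dx":0,"dy":0,"dz":0,"rx":0,"ry":0,"rz":0,"jaw":0},{"dx":0,"dy":0,"dz":0,"rx":0,"ry":0,"rz":0,"jaw":0}]' 30; python3 - <<'E'
from h import *
im=optics.read_camera("side"); h,_=comp(mask(im,'blue'),(306,164))
print(np.round(fit({"side":h},[496,-219,-.115],104,62,40),3), sensors.observe()["gripper_width"])
h,_=comp(mask(im,'blue'),(268,212)); print(np.round(fit({"side":h},[592,2,.107],104,62,40),3))
E
python3 d.py 496 -218.9 9 -0.115
```

```text
t: 11.75
eef_pos: [508.4, -220.3, 154.8]
eef_rot: [0.998, -0.057, -0.001, -0.001]
wrist_force: [0.5, 0.8, -0.4]
gripper_width: 42.3
grip_force: 0.0
[ 4.95081e+02 -2.20455e+02 -9.20000e-02  5.80000e-02] 46.60427664780314
[5.91759e+02 1.15000e+00 1.06000e-01 4.30000e-02]
t 11.8 pos [ 508.5 -220.4  154.9] turn [-0.0001  0.0003 -0.    ] shift [-1.680e-01 -1.000e-03  1.945e+00] F [-0.2 -0.3  0.7] w 46.6 q [-0.55  0.46  1.55 -0.    1.14  1.14]
```

```bash
python3 -m inch '[{"dx":-0.084,"dy":0,"dz":0.1,"rx":0,"ry":0,"rz":0,"jaw":0},{"dx":-0.084,"dy":0,"dz":0.1,"rx":0,"ry":0,"rz":0,"jaw":0},{"dx":0,"dy":0,"dz":0.1,"rx":0,"ry":0,"rz":0,"jaw":0},{"dx":0,"dy":0,"dz":0.1,"rx":0,"ry":0,"rz":0,"jaw":0},{"dx":0,"dy":0,"dz":0.1,"rx":0,"ry":0,"rz":0,"jaw":0},{"dx":0,"dy":0,"dz":0.1,"rx":0,"ry":0,"rz":0,"jaw":0},{"dx":0,"dy":0,"dz":0.1,"rx":0,"ry":0,"rz":0,"jaw":0},{"dx":0,"dy":0,"dz":0.1,"rx":0,"ry":0,"rz":0,"jaw":0},{"dx":0,"dy":0,"dz":0.1,"rx":0,"ry":0,"rz":0,"jaw":0},{"dx":0,"dy":0,"dz":0.1,"rx":0,"ry":0,"rz":0,"jaw":0},{"dx":0,"dy":0,"dz":0,"rx":0,"ry":0,"rz":0,"jaw":0},{"dx":0,"dy":0,"dz":0,"rx":0,"ry":0,"rz":0,"jaw":0}]'; python3 d.py 496 -219.2 9 -0.115
```

```text
t: 12.8
eef_pos: [496.3, -219.2, 80.5]
eef_rot: [0.998, -0.057, -0.0, -0.0]
wrist_force: [0.3, -0.7, 0.9]
gripper_width: 92.3
grip_force: 0.0
t 12.8 pos [ 496.3 -219.2   80.5] turn [-0.0001  0.0001 -0.    ] shift [-0.004  0.001  0.954] F [ 0.3 -0.7  0.9] w 92.3 q [-0.56  0.53  1.66 -0.    0.95  1.13]
```

```bash
python3 -m inch '[{"dx":0,"dy":0,"dz":0.2,"rx":0,"ry":0,"rz":0,"jaw":0},{"dx":0,"dy":0,"dz":0.2,"rx":0,"ry":0,"rz":0,"jaw":0},{"dx":0,"dy":0,"dz":0.2,"rx":0,"ry":0,"rz":0,"jaw":0},{"dx":0,"dy":0,"dz":0.2,"rx":0,"ry":0,"rz":0,"jaw":0},{"dx":0,"dy":0,"dz":0.15,"rx":0,"ry":0,"rz":0,"jaw":0},{"dx":0,"dy":0,"dz":0,"rx":0,"ry":0,"rz":0,"jaw":0},{"dx":0,"dy":0,"dz":0,"rx":0,"ry":0,"rz":0,"jaw":120},{"dx":0,"dy":0,"dz":0,"rx":0,"ry":0,"rz":0,"jaw":120},{"dx":0,"dy":0,"dz":0,"rx":0,"ry":0,"rz":0,"jaw":120},{"dx":0,"dy":0,"dz":0,"rx":0,"ry":0,"rz":0,"jaw":120},{"dx":0,"dy":0,"dz":0,"rx":0,"ry":0,"rz":0,"jaw":120},{"dx":0,"dy":0,"dz":0,"rx":0,"ry":0,"rz":0,"jaw":120}]' 30; python3 -m inch '[{"dx":0,"dy":0,"dz":0,"rx":0,"ry":0,"rz":0,"jaw":200},{"dx":0,"dy":0,"dz":0,"rx":0,"ry":0,"rz":0,"jaw":200},{"dx":0,"dy":0,"dz":0,"rx":0,"ry":0,"rz":0,"jaw":200}]'
```

```text
t: 13.8
eef_pos: [496.9, -219.5, 10.4]
eef_rot: [0.998, -0.057, 0.001, 0.0]
wrist_force: [-0.4, 0.6, 3.5]
gripper_width: 61.6
grip_force: 30.0
t: 14.05
eef_pos: [496.8, -219.5, 10.4]
eef_rot: [0.998, -0.057, 0.0, 0.0]
wrist_force: [0.0, 0.8, 6.1]
gripper_width: 61.8
grip_force: 30.0
```

```bash
python3 -m inch '[{"dx":0,"dy":0,"dz":-0.1,"rx":0,"ry":0,"rz":0,"jaw":200},{"dx":0,"dy":0,"dz":-0.2,"rx":0,"ry":0,"rz":0,"jaw":200},{"dx":0,"dy":0,"dz":-0.3,"rx":0,"ry":0,"rz":0,"jaw":200},{"dx":0,"dy":0,"dz":-0.3,"rx":0,"ry":0,"rz":0,"jaw":200},{"dx":0,"dy":0,"dz":-0.3,"rx":0,"ry":0,"rz":0,"jaw":200},{"dx":0,"dy":0,"dz":-0.2,"rx":0,"ry":0,"rz":0,"jaw":200},{"dx":0,"dy":0,"dz":-0.1,"rx":0,"ry":0,"rz":0,"jaw":200},{"dx":0,"dy":0,"dz":0,"rx":0,"ry":0,"rz":-0.007,"jaw":200},{"dx":0,"dy":0,"dz":0,"rx":0,"ry":0,"rz":-0.007,"jaw":200},{"dx":0,"dy":0,"dz":0,"rx":0,"ry":0,"rz":0,"jaw":200}]'; python3 d.py 464.4 346.1 124 -0.03
```

```text
t: 14.88
eef_pos: [495.8, -218.8, 121.5]
eef_rot: [1.0, -0.013, -0.001, -0.0]
wrist_force: [-0.7, -0.7, -4.2]
gripper_width: 61.6
grip_force: 30.0
t 14.88 pos [ 495.8 -218.8  121.5] turn [-0.0001  0.0003  0.0007] shift [-0.644 -7.517 -0.033] F [-0.7 -0.7 -4.2] w 61.6 q [-0.56  0.48  1.62 -0.    1.04  1.04]
```

```bash
python3 -m inch '[{"dx":0,"dy":-0.1,"dz":0,"rx":0,"ry":0,"rz":0,"jaw":200},{"dx":0,"dy":-0.2,"dz":0,"rx":0,"ry":0,"rz":0,"jaw":200},{"dx":-0.027,"dy":-0.3,"dz":0,"rx":0,"ry":0,"rz":0,"jaw":200},{"dx":-0.027,"dy":-0.3,"dz":0,"rx":0,"ry":0,"rz":0,"jaw":200},{"dx":-0.027,"dy":-0.3,"dz":0,"rx":0,"ry":0,"rz":0,"jaw":200},{"dx":-0.027,"dy":-0.3,"dz":0,"rx":0,"ry":0,"rz":0,"jaw":200},{"dx":-0.027,"dy":-0.3,"dz":0,"rx":0,"ry":0,"rz":0,"jaw":200},{"dx":-0.027,"dy":-0.3,"dz":0,"rx":0,"ry":0,"rz":0,"jaw":200},{"dx":-0.027,"dy":-0.3,"dz":0,"rx":0,"ry":0,"rz":0,"jaw":200},{"dx":-0.027,"dy":-0.3,"dz":0,"rx":0,"ry":0,"rz":0,"jaw":200},{"dx":-0.027,"dy":-0.3,"dz":0,"rx":0,"ry":0,"rz":0,"jaw":200},{"dx":-0.027,"dy":-0.3,"dz":0,"rx":0,"ry":0,"rz":0,"jaw":200}]'
python3 -m inch '[{"dx":-0.027,"dy":-0.3,"dz":0,"rx":0,"ry":0,"rz":0,"jaw":200},{"dx":-0.027,"dy":-0.3,"dz":0,"rx":0,"ry":0,"rz":0,"jaw":200},{"dx":-0.027,"dy":-0.3,"dz":0,"rx":0,"ry":0,"rz":0,"jaw":200},{"dx":-0.027,"dy":-0.3,"dz":0,"rx":0,"ry":0,"rz":0,"jaw":200},{"dx":-0.027,"dy":-0.3,"dz":0,"rx":0,"ry":0,"rz":0,"jaw":200},{"dx":-0.027,"dy":-0.3,"dz":0,"rx":0,"ry":0,"rz":0,"jaw":200},{"dx":-0.027,"dy":-0.3,"dz":0,"rx":0,"ry":0,"rz":0,"jaw":200},{"dx":-0.027,"dy":-0.3,"dz":0,"rx":0,"ry":0,"rz":0,"jaw":200},{"dx":-0.027,"dy":-0.3,"dz":0,"rx":0,"ry":0,"rz":0,"jaw":200},{"dx":-0.027,"dy":-0.3,"dz":0,"rx":0,"ry":0,"rz":0,"jaw":200},{"dx":-0.027,"dy":-0.3,"dz":0,"rx":0,"ry":0,"rz":0,"jaw":200},{"dx":-0.027,"dy":-0.3,"dz":0,"rx":0,"ry":0,"rz":0,"jaw":200}]'
python3 -m inch '[{"dx":-0.027,"dy":-0.3,"dz":0,"rx":0,"ry":0,"rz":0,"jaw":200},{"dx":-0.027,"dy":-0.2,"dz":0,"rx":0,"ry":0,"rz":0,"jaw":200},{"dx":0,"dy":-0.1,"dz":0,"rx":0,"ry":0,"rz":0,"jaw":200},{"dx":0,"dy":0,"dz":0,"rx":0,"ry":0,"rz":0,"jaw":200},{"dx":0,"dy":0,"dz":0,"rx":0,"ry":0,"rz":0,"jaw":200},{"dx":0,"dy":0,"dz":0,"rx":0,"ry":0,"rz":0,"jaw":200}]'
python3 d.py 464.4 346.1 17 -0.03
```

```text
t: 15.88
eef_pos: [481.8, 31.1, 122.0]
eef_rot: [1.0, -0.014, -0.001, -0.0]
wrist_force: [0.0, 0.8, -4.5]
gripper_width: 62.0
grip_force: 30.0
t: 16.88
eef_pos: [464.2, 301.2, 121.8]
eef_rot: [1.0, -0.014, -0.001, 0.0]
wrist_force: [0.2, -0.0, -4.4]
gripper_width: 61.3
grip_force: 30.0
t: 17.38
eef_pos: [463.0, 343.4, 122.0]
eef_rot: [1.0, -0.014, -0.0, 0.0]
wrist_force: [0.2, -0.7, -3.6]
gripper_width: 62.2
grip_force: 30.0
t 17.38 pos [463.  343.4 122. ] turn [0.0001 0.0001 0.0003] shift [ 0.017 -0.037  1.4  ] F [ 0.2 -0.7 -3.6] w 62.2 q [ 0.51  0.53  1.52 -0.    1.09  2.1 ]
```

```bash
python3 -m inch '[{"dx":0,"dy":0,"dz":0.1,"rx":0,"ry":0,"rz":0,"jaw":200},{"dx":0,"dy":0,"dz":0.2,"rx":0,"ry":0,"rz":0,"jaw":200},{"dx":0,"dy":0,"dz":0.25,"rx":0,"ry":0,"rz":0,"jaw":200},{"dx":0,"dy":0,"dz":0.25,"rx":0,"ry":0,"rz":0,"jaw":200},{"dx":0,"dy":0,"dz":0.2,"rx":0,"ry":0,"rz":0,"jaw":200},{"dx":0,"dy":0,"dz":0.2,"rx":0,"ry":0,"rz":0,"jaw":200},{"dx":0,"dy":0,"dz":0.1,"rx":0,"ry":0,"rz":0,"jaw":200},{"dx":0,"dy":0,"dz":0.03,"rx":0,"ry":0,"rz":0,"jaw":200},{"dx":0,"dy":0,"dz":0,"rx":0,"ry":0,"rz":0,"jaw":200}]'; python3 -m inch '[{"dx":0,"dy":0,"dz":0.025,"rx":0,"ry":0,"rz":0,"jaw":200},{"dx":0,"dy":0,"dz":0.02,"rx":0,"ry":0,"rz":0,"jaw":200},{"dx":0,"dy":0,"dz":0,"rx":0,"ry":0,"rz":0,"jaw":200},{"dx":0,"dy":0,"dz":0,"rx":0,"ry":0,"rz":0,"jaw":200}]'
```

```text
t: 18.13
eef_pos: [463.1, 343.7, 22.0]
eef_rot: [1.0, -0.014, -0.0, 0.0]
wrist_force: [0.5, 0.5, -4.7]
gripper_width: 61.9
grip_force: 30.0
t: 18.47
eef_pos: [463.4, 344.5, 19.6]
eef_rot: [1.0, -0.014, 0.0, -0.0]
wrist_force: [0.4, 0.3, -4.7]
gripper_width: 61.7
grip_force: 30.0
```

```bash
for i in 1 2; do :; done; python3 -m inch '[{"dx":0,"dy":0,"dz":0.015,"rx":0,"ry":0,"rz":0,"jaw":200},{"dx":0,"dy":0,"dz":0.01,"rx":0,"ry":0,"rz":0,"jaw":200},{"dx":0,"dy":0,"dz":0,"rx":0,"ry":0,"rz":0,"jaw":200},{"dx":0,"dy":0,"dz":0,"rx":0,"ry":0,"rz":0,"jaw":200}]'; python3 -m inch '[{"dx":0,"dy":0,"dz":0.01,"rx":0,"ry":0,"rz":0,"jaw":200},{"dx":0,"dy":0,"dz":0,"rx":0,"ry":0,"rz":0,"jaw":200},{"dx":0,"dy":0,"dz":0,"rx":0,"ry":0,"rz":0,"jaw":200}]'
```

```text
t: 18.8
eef_pos: [463.1, 344.3, 17.2]
eef_rot: [1.0, -0.013, -0.0, 0.0]
wrist_force: [-0.7, 0.3, -4.9]
gripper_width: 61.7
grip_force: 30.0
t: 19.05
eef_pos: [463.2, 344.4, 16.4]
eef_rot: [1.0, -0.014, 0.0, 0.0]
wrist_force: [-0.1, 0.2, -3.9]
gripper_width: 61.8
grip_force: 30.0
```

```bash
python3 -m inch '[{"dx":0,"dy":0,"dz":0.01,"rx":0,"ry":0,"rz":0,"jaw":200},{"dx":0,"dy":0,"dz":0,"rx":0,"ry":0,"rz":0,"jaw":200},{"dx":0,"dy":0,"dz":0,"rx":0,"ry":0,"rz":0,"jaw":200}]'; python3 -m inch '[{"dx":0,"dy":0,"dz":0.01,"rx":0,"ry":0,"rz":0,"jaw":200},{"dx":0,"dy":0,"dz":0,"rx":0,"ry":0,"rz":0,"jaw":200},{"dx":0,"dy":0,"dz":0,"rx":0,"ry":0,"rz":0,"jaw":200}]'
```

```text
t: 19.3
eef_pos: [463.2, 344.4, 16.4]
eef_rot: [1.0, -0.013, 0.0, -0.0]
wrist_force: [-2.5, -2.1, 5.4]
gripper_width: 61.8
grip_force: 30.0
t: 19.55
eef_pos: [463.2, 344.4, 16.4]
eef_rot: [1.0, -0.013, 0.0, -0.0]
wrist_force: [-3.9, -1.9, 10.6]
gripper_width: 61.8
grip_force: 30.0
```

The tin is on the tray floor: z holds at 16.4 and the force has reversed. Releasing and lifting away.

```bash
python3 -m inch '[{"dx":0,"dy":0,"dz":-0.01,"rx":0,"ry":0,"rz":0,"jaw":200},{"dx":0,"dy":0,"dz":0,"rx":0,"ry":0,"rz":0,"jaw":10},{"dx":0,"dy":0,"dz":0,"rx":0,"ry":0,"rz":0,"jaw":10},{"dx":0,"dy":0,"dz":0,"rx":0,"ry":0,"rz":0,"jaw":10},{"dx":0,"dy":0,"dz":0,"rx":0,"ry":0,"rz":0,"jaw":10},{"dx":0,"dy":0,"dz":0,"rx":0,"ry":0,"rz":0,"jaw":10},{"dx":0,"dy":0,"dz":0,"rx":0,"ry":0,"rz":0,"jaw":10}]'; python3 -m inch '[{"dx":0,"dy":0,"dz":-0.1,"rx":0,"ry":0,"rz":0,"jaw":10},{"dx":0,"dy":0,"dz":-0.2,"rx":0,"ry":0,"rz":0,"jaw":10},{"dx":0,"dy":0,"dz":-0.3,"rx":0,"ry":0,"rz":0,"jaw":10},{"dx":0,"dy":0,"dz":-0.4,"rx":0,"ry":0,"rz":0,"jaw":10},{"dx":0,"dy":0,"dz":-0.4,"rx":0,"ry":0,"rz":0,"jaw":10},{"dx":0,"dy":0,"dz":-0.4,"rx":0,"ry":0,"rz":0,"jaw":10},{"dx":0,"dy":0,"dz":-0.3,"rx":0,"ry":0,"rz":0,"jaw":10},{"dx":0,"dy":0.3,"dz":-0.1,"rx":0,"ry":0,"rz":0,"jaw":10},{"dx":0,"dy":0.3,"dz":0,"rx":0,"ry":0,"rz":0,"jaw":10},{"dx":0,"dy":0.3,"dz":0,"rx":0,"ry":0,"rz":0,"jaw":10},{"dx":0,"dy":0,"dz":0,"rx":0,"ry":0,"rz":0,"jaw":10},{"dx":0,"dy":0,"dz":0,"rx":0,"ry":0,"rz":0,"jaw":10}]'; python3 - <<'E'
from h import *
cv2.imwrite("pics/end.png",optics.read_camera("side")[:,:,::-1])
E
```

```text
t: 20.13
eef_pos: [463.2, 344.4, 15.6]
eef_rot: [1.0, -0.014, -0.0, 0.0]
wrist_force: [0.2, -0.1, -0.5]
gripper_width: 87.7
grip_force: 0.0
t: 21.13
eef_pos: [461.5, 276.2, 181.5]
eef_rot: [1.0, -0.014, 0.0, -0.0]
wrist_force: [0.6, 0.3, 0.4]
gripper_width: 88.0
grip_force: 0.0
```

View pics/end.png

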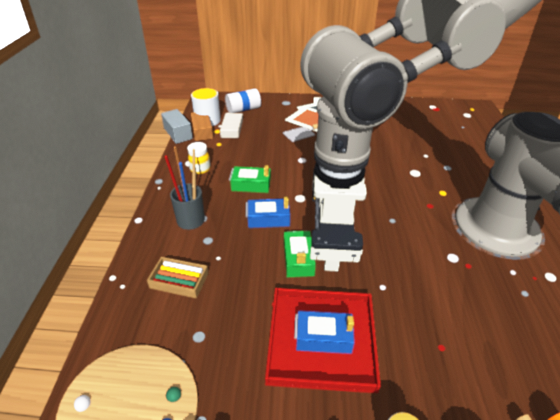

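The stiff tin stands upright and shut in the tray at (325,330). The sound tin is in place and shut at (268,212), and the gripper is clear.

```bash
python3 -c "
from station import job
print(job.hand_in())"
```

```text
the job is handed in; nothing more can be done
None
```

The left tin was sound and still stands where it was with its lid shut; the right tin was stiff, so I pressed its lid shut and set it upright in the red tray, and the job is handed in at about 21 s of the 69 s allowed.

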